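# Send the spice rack through the drop gate

### The job

With one fingertip press down the long green treadle bar beside the chute and hold it, so that the yellow hinged gate stays dropped, while the other finger pushes the blue rack of spice jars along the chute, past the gate and fully home against the red end stop. Keep the bar down until the whole rack is past the gate, so that rack and gate never bump, then let the gate spring up behind it. Only push the rack, never pick it up, and leave everything else on the table where it stands.

Things in the scene. Friction and masses are not known exactly. Their poses are not given: they have to be found in the camera images.
- chute: Fixed aluminium chute on two feet. Origin on the table under the middle of the gate line; z up, +y = way of travel, -x = treadle side. Floor 75 mm above the table, 100 mm wide between walls (6 mm thick, 35 mm above the floor), from y = -245 to the red end stop's inner face at y = +131 mm (stop 45 mm high); open above. The gate crosses at y = 0.
- rack: Loose blue rack on the chute floor before the gate, four capped spice jars fixed in it. 94 mm wide (x), 100 long (y), walls 38 high, cap tops 56 above its underside; 0.3 to 0.65 kg. Origin: centre of the underside; axes nearly parallel to the chute's (3 mm play each side). Home against the end stop its centre is at chute y = +81 mm.
- gate (a joint): Hinge of the gate, axis along the chute's y at chute x = +66, z = 67 mm. 0 rad = up (shut, where its spring holds it), 0.40 rad = fully down, at a hard stop. The gate moves together with the treadle bar. The bar needs about 1.5 N to start and about 4 N to hold at the stop. The gate is clear of the rack above 0.34 rad.
- gate_leaf (a point): Yellow steel gate leaf, 5 mm thick, crossing the chute at y = 0 and joined to the treadle bar; shut, its top slopes from about 39 mm above the chute floor at the treadle side to the floor at the far side; fully down, it lies 8 mm below the floor. This point: on its top edge, 100 mm from the hinge axis (near the treadle-side wall), at y = 0.
- treadle (a point): Green bar outside the chute's -x wall, fixed to the gate: 42 mm wide, 6 thick, chute y = -230 to +65 mm; press it anywhere. This point: middle of its top face. Gate shut: top slopes from chute x = -51, z = 141 (inner edge) to x = -90, z = 158 mm. Fully down: top level at z = 90 mm (15 above the chute floor), x = -71 to -113 mm.
- mug: Bystander: blue mug, 72 mm across, 75 mm high, handle at one side. Origin at the centre of the underside.
- spice_jar: Bystander: loose glass spice jar with an orange cap, 40 mm across, 60 mm high. Origin at the centre of the underside.
- bowl: Bystander: white bowl, 100 mm across, 45 mm high. Origin at the centre of the underside.
- can: Bystander: can with a green band, 66 mm across, 70 mm high. Origin at the centre of the underside.
- spatula: Bystander: spatula lying flat on the table, under 40 mm high. Origin near its middle, underneath.
- sauce_bottle: Bystander: amber sauce bottle with a red cap, 56 mm across, 140 mm high. Origin at the centre of the underside.

How it is judged:
On the way, in this order (a step that is already met when the one before it is completed fails the run):
1. the rack's front enters the gateway while a finger holds the treadle bar down (value of joint gate above 0.3 rad and contact force between the fingers and gate_c1 above 0.3 N and y of rack in the frame of chute between -0.047 and 0.03 m), for 0.1 s.
2. the whole rack is past the gate with the bar still held down (value of joint gate above 0.3 rad and contact force between the fingers and gate_c1 above 0.3 N and y of rack in the frame of chute above 0.055 m), for 0.05 s.
At the end, for the whole second after the job is handed in: The rack stands flat and at rest in the chute, home within 5 mm of the end stop, and the gate has sprung up shut behind it (joint below 0.04 rad) (y of rack in the frame of chute between 0.076 and 0.086 m and x of rack in the frame of chute between -0.008 and 0.008 m and z of rack in the frame of chute between 0.07 and 0.08 m and angle between rack's own z axis and vertical below 0.06 rad and linear speed of rack below 0.01 m/s and value of joint gate below 0.04 rad); the robot touches nothing.
It fails at once if rack and gate leaf press on each other with more than 3 N (contact force between rack and gate_c0 above 3 N).
It fails at once if the rack is lifted more than 15 mm off the chute floor or tipped more than 0.25 rad (z of rack in the frame of chute above 0.09 m or angle between rack's own z axis and vertical above 0.25 rad).
It fails at once if a bystander (mug, spice jar, bowl, can, spatula or sauce bottle) is moved more than 25 mm (distance of any of mug, spice_jar, bowl, can, spatula, sauce_bottle from where it was at the start of the episode above 0.025 m).
It fails at once if a bystander is tipped over (angle between any of mug, spice_jar, bowl, can, sauce_bottle's own z axis and vertical above 0.5 rad).
It also fails if it takes over 48 s, if anything falls off the work surface, if the arm or the gripper's body presses on something with over 40 N, if the wrist force passes 120 N, or if a joint passes its speed limit or range.

### The arm

A 6-joint arm with a two-finger parallel gripper is mounted at the origin on the work surface. World frame = base frame: x ahead of the robot, y to its left, z up, the work surface at z = 0. Lengths are in m, angles in rad, forces in N, time in s.
With the tool pointing down it reaches from about 0.35 to 0.775 m from the base axis. Payload 7.3 kg.
Tool frame: the origin (TCP) lies midway between the tips of the shut fingers; the grasp point (between the pads) lies 19 mm behind it; x points along the fingers, y is the direction in which the jaws open and shut, and the axes are right-handed (so a half turn about x gives the same grasp; the last joint's range is limited). The gripper opens to 92 mm and grips with 3 to 60 N. Pads are 19 mm wide; open, the fingers measure 130 mm over their backs; the gripper's body (75 mm by 190 mm) begins 47 mm behind the grasp point.
Start: joints at [1.124, 0.342, 1.524, -0, 1.275, -0.146], TCP at [0.156, 0.501, 0.227] pointing down, gripper open.
Joint ranges: [-2.53, 2.53], [-0.77, 2.02], [0.04, 2.7], [-1, 4.14], [0.28, 2.66], [-3.11, 3.11]. Speed limits (rad/s): [2.57, 2.57, 3.14, 3.14, 3.14, 3.14].

### API

Orientations are given as a rotation vector (axis times angle).
In Python, from cell import robot gives the robot as it stands. The module is installed in compiled form; this text tells all that it offers.
- The arm moves only by the tool jog_arm, never from a script. Its argument "series" is a list of rows, each a list of 3 entries, a list of its own where there are three numbers: the turn, a rotation vector about the tool's x, y, z in degrees, then the shift along the tool's x, y, z in m, then the gripper command: -1 is shut, 1 is fully open, values between are in proportion. In form: [[[rx, ry, rz], [dx, dy, dz], gripper], ...]. A call has 1 to 8 rows; each row is the pose to reach, as a shift and turn from the pose commanded when the call began, along the tool's axes at that moment; what a row does not reach only later rows make up. A row lasts 1/12 s, in which the tool goes at most 41.7 mm and 7.16 degrees, less where a joint would pass 70% of its speed; a pose out of reach is approached as far as the arm can. A call with a gripper value outside its range is refused whole. The fingers move at their own pace and stop on an object; the grip force is fixed at half the most. Time passes only in rows, so rows that repeat a pose let the fingers close. It gives the time, the measured TCP pose, the force and the opening at its end, in the units of the state.
- robot.get_state(): the state, without advancing time (a new reading comes with each control period).
- robot.capture(name): name is "side" or "top" or "wrist"; returns the picture (420x560x3 uint8, red, green, blue); there is no depth.
- robot.camera_params(name): a dict with "camera_matrix" (3x3 intrinsics, pixels), "D" ([k1, k2, p1, p2, k3] as OpenCV has them; the pictures are not rectified), "R" (3x3) and "t" (3): a world point X has camera coordinates R X + t. Camera axes: x right, y down, z forward; pixel columns grow to the right and rows downward; lengths in m; the calibration is good to about 2 mm. A picture is of the moment at which its call begins: read the wrist's pose just before it. camera_params takes no time and is no camera call; for the wrist camera it gives the pose at the moment of the call.
- robot.close_job(): hands the job in, once; it reports no verdict.
The state is a dict: "time": time; "joint_pos": joint angles; "joint_vel": joint speeds; "tau": joint torques, N m; "position": TCP position; "ee_rot": TCP orientation; "contact_force": force on the tool from outside, world axes, zero at the start; "torque": the same for the moment, N m; "finger_gap": finger opening in m.
Only numpy, scipy, OpenCV 4.12 (cv2) and the standard library are available. Lean on these libraries where they do the work, as an engineer would, in place of code of your own. Each camera call takes 0.05 s, during which the arm holds its last target.

## Working session

There is one attempt and no reset: what is moved stays moved. The work goes in short steps, Python scripts to look and compute and a tool call to move; the robot and the scene stay as the last step left them, time stands still between calls to the robot, and variables do not carry over. Pictures are saved under pics/ and viewed, and the job is handed in when it is done.

Besides the shell and the picture viewer there is one more tool, called in YAML: its name, and indented under it one key for each argument. jog_arm: Moves the arm, as the interface text tells. Its arguments: {"type":"object","properties":{"series":{"type":"array","items":{"type":"array"}}},"required":["series"]}

```bash
mkdir -p pics; cat > h.py <<'E'
import numpy as np, cv2
from cell import robot
def snap(n,f):
    im=robot.capture(n); cv2.imwrite('pics/'+f,im[:,:,::-1]); return im
def ray(n,px,P=None):
    P=P or robot.camera_params(n)
    K=np.array(P['camera_matrix']);D=np.array(P['D']);R=np.array(P['R']);t=np.array(P['t'])
    u=cv2.undistortPoints(np.array(px,float).reshape(-1,1,2),K,D).reshape(-1,2)
    d=np.c_[u,np.ones(len(u))]@R
    return -R.T@t,d
def onz(n,px,z):
    c,d=ray(n,px); return c+d*((z-c[2])/d[:,2])[:,None]
def proj(n,X):
    P=robot.camera_params(n)
    R=np.array(P['R']);t=np.array(P['t'])
    return cv2.projectPoints(np.array(X,float).reshape(-1,1,3),cv2.Rodrigues(R)[0],t,np.array(P['camera_matrix']),np.array(P['D']))[0].reshape(-1,2)
E
python3 - <<'E'
from h import *
snap('top','t0.png');snap('side','s0.png');snap('wrist','w0.png')
print(robot.get_state())
E
```

```text
{'time': 0.15, 'joint_pos': array([ 1.12399561e+00,  3.42593849e-01,  1.52475452e+00,  3.86484832e-06,
        1.27544464e+00, -1.45986112e-01]), 'joint_vel': array([-0.0001763 , -0.00261488, -0.00322875, -0.00121606, -0.00071407,
        0.0005691 ]), 'tau': array([ 1.43127905e-03, -4.31465292e+01, -2.44358236e+01,  7.19350646e-02,
        5.36066783e-02, -7.32773083e-05]), 'position': array([0.15539655, 0.50116139, 0.22620348]), 'ee_rot': array([ 0.23520693,  1.55822551, -0.23701421]), 'contact_force': array([-0.33024588, -0.58716192, -0.27209734]), 'torque': array([-0.02127925,  0.01994434,  0.04895743]), 'finger_gap': 0.09197170795470748}
```

View pics/t0.png

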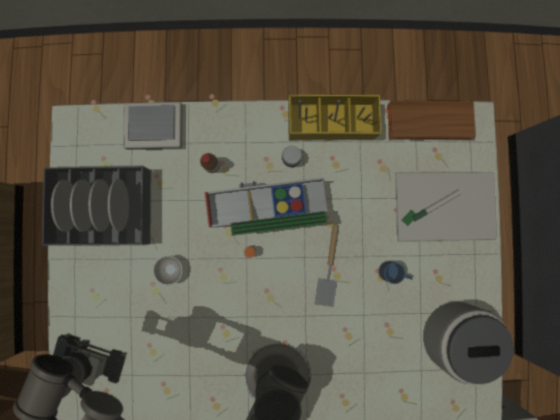

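View pics/s0.png

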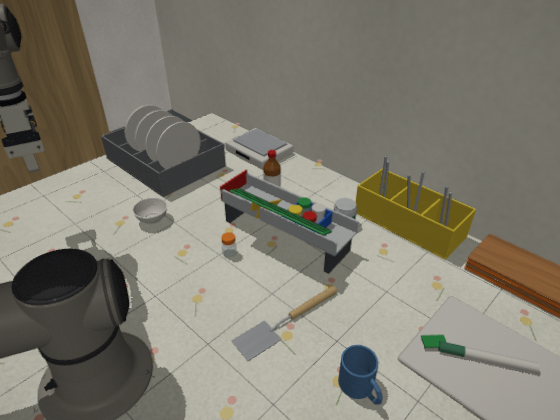

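View pics/w0.png

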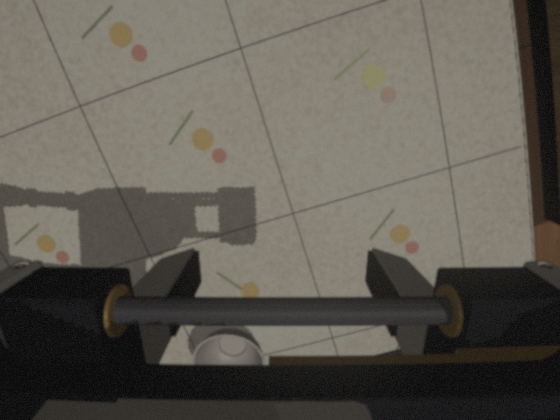

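The top view shows the chute at about px (205–328, 180–232) with the red stop on the left. The rack is at (290,200), the treadle is on the robot's side, and the jar is at (250,252). Next I'll zoom in on the top and side views.

```bash
python3 - <<'E'
import cv2
a=cv2.imread('pics/t0.png')[140:270,195:350];cv2.imwrite('pics/t0z.png',cv2.resize(a,None,fx=5,fy=5,interpolation=2)[:600]*1)
a=cv2.imread('pics/s0.png')[140:275,210:370];cv2.imwrite('pics/s0z.png',cv2.resize(a,None,fx=4.4,fy=4.4,interpolation=2))
E
```

```text
(no output)
```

View pics/t0z.png

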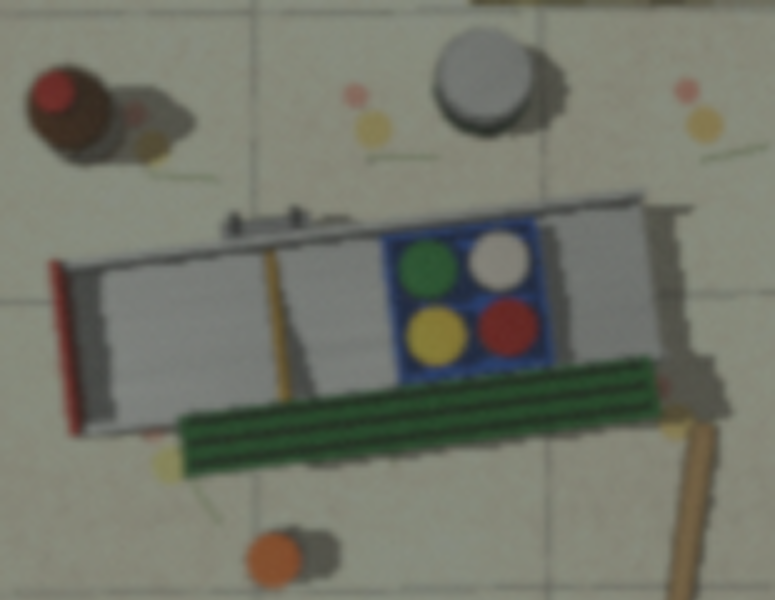

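View pics/s0z.png

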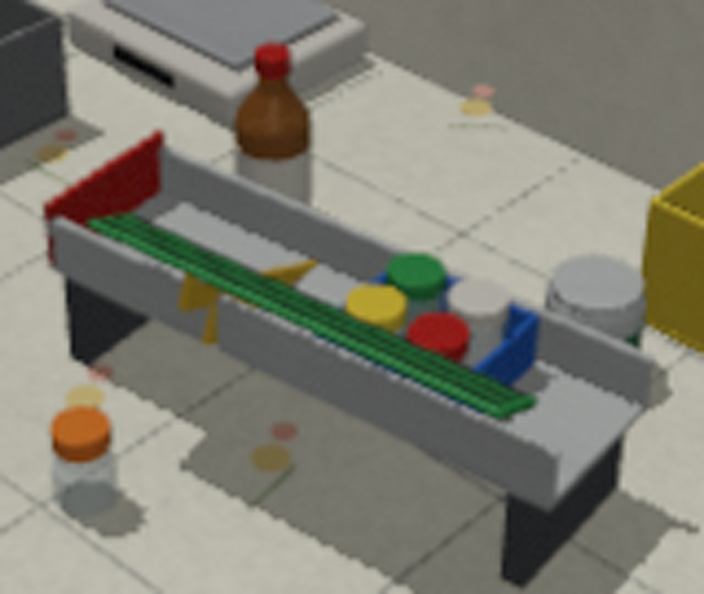

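```bash
cat > fit.py <<'E'
from h import *
from scipy.optimize import least_squares
from scipy.spatial.transform import Rotation as Ro
def c2w(p,X):
    X=np.array(X,float); c,s=np.cos(p[2]),np.sin(p[2])
    return np.c_[p[0]+c*X[:,0]-s*X[:,1],p[1]+s*X[:,0]+c*X[:,1],X[:,2]]
E
python3 - <<'E'
from fit import *
z=lambda l,s,o:(np.array(l,float)+.5)/s-.5+np.array(o)
ch=[[.056,-.245,.110],[-.051,-.230,.141],[-.051,.065,.141],[-.090,-.230,.158],[-.090,.065,.158],[.056,.131,.12],[-.056,.131,.12]]
px=z([[640,197],[655,358],[182,416],[662,414],[187,475],[64,265],[80,430]],5,(195,140))
f=lambda p:(proj('top',c2w(p,ch))-px).ravel()
r=least_squares(f,[.45,0,.1]);p=r.x
print(p,r.fun.reshape(-1,2).round(1))
rk=onz('top',z([[385,235],[540,220],[552,365],[402,383]],5,(195,140)),.113)
c,s=np.cos(p[2]),np.sin(p[2]);R=np.array([[c,-s],[s,c]])
print('rack',((rk[:,:2]-p[:2])@R).round(3))
sp=z([[530,405],[92,220],[555,495]],4.4,(210,140))
print(proj('side',c2w(p,[[-.09,-.23,.158],[-.09,.065,.158],[-.056,-.245,.075]])),sp)
print(proj('side',c2w(p,[[-.051,-.23,.141],[-.051,.065,.141]])))
T=Ro.from_rotvec(robot.get_state()['ee_rot']).as_matrix();print(T.round(3))
P=robot.camera_params('wrist');Rw=np.array(P['R']);print('cam in tool',T.T@(-Rw.T@np.array(P['t'])-robot.get_state()['position']),'\n',(Rw@T).round(2),P['camera_matrix'][0])
print(onz('top',[[250,252]],.06),onz('top',[[209,161]],.1))
E
```

```text
[0.57594392 0.07842163 0.11059236] [[ 1.8 -1.4]
 [-0.3 -0.2]
 [-0.5 -0.2]
 [ 0.6  0.9]
 [-0.6  0.6]
 [-0.9 -1.1]
 [-0.1  1.3]]
rack [[ 0.047 -0.074]
 [ 0.045 -0.173]
 [-0.047 -0.169]
 [-0.047 -0.074]]
[[323.97952998 233.92025003]
 [229.57329986 189.57723118]
 [334.55670246 254.92941046]] [[330.06818182 231.65909091]
 [230.52272727 189.61363636]
 [335.75       252.11363636]]
[[332.39054442 230.94319258]
 [239.78105678 188.23208115]]
[[-0.001  0.296  0.955]
 [-0.001  0.955 -0.296]
 [-1.    -0.001 -0.   ]]
cam in tool [-0.15813766  0.0006548  -0.08185403] 
 [[-0.    1.   -0.  ]
 [-0.3   0.    0.95]
 [ 0.95  0.    0.3 ]] [318.94235552   0.         282.87656923]
[[0.42304505 0.08286371 0.06      ]] [[0.7177786  0.21021838 0.1       ]]
```

```bash
cat >> fit.py <<'E'
P0=np.array([0.5759,0.0784,0.1106])
def move(cx,cy,z,p=P0,ang=None):
    """tool y along chute x, pointing down"""
    st=robot.get_state();T=Ro.from_rotvec(st['ee_rot']).as_matrix()
    w=c2w(p,[[cx,cy,z]])[0]
    a=p[2] if ang is None else ang
    y=np.array([np.cos(a),np.sin(a),0]);x=np.array([0,0,-1.]);zz=np.cross(x,y)
    D=np.c_[x,y,zz]
    print('turn deg',np.degrees(Ro.from_matrix(T.T@D).as_rotvec()).round(2),'shift',(T.T@(w-st['position'])).round(4),'tgt',w.round(4),'t',st['time'])
def inch():
    st=robot.get_state();p=P0;c,s=np.cos(p[2]),np.sin(p[2]);R=np.array([[c,-s],[s,c]])
    print('tcp chute',((st['position'][:2]-p[:2])@R).round(4),st['position'][2].round(4),'F',st['contact_force'].round(1),'gap',round(st['finger_gap'],4),'t',st['time'],st['joint_pos'].round(2))
E
python3 -c "
from fit import *
move(-.043,-.19,.25)"
```

```text
turn deg [6.643e+01 3.000e-02 7.000e-02] shift [-0.0233 -0.4706  0.5635] tgt [ 0.5541 -0.1152  0.25  ] t 0.15
```

jog_arm:
  series:
    - [[66.4, 0, 0], [-0.023, -0.47, 0.563], 1]
    - [[66.4, 0, 0], [-0.023, -0.47, 0.563], 1]
    - [[66.4, 0, 0], [-0.023, -0.47, 0.563], 1]
    - [[66.4, 0, 0], [-0.023, -0.47, 0.563], 1]
    - [[66.4, 0, 0], [-0.023, -0.47, 0.563], 1]
    - [[66.4, 0, 0], [-0.023, -0.47, 0.563], 1]
    - [[66.4, 0, 0], [-0.023, -0.47, 0.563], 1]
    - [[66.4, 0, 0], [-0.023, -0.47, 0.563], 1]

```text
time: 0.82
position: [0.337, 0.2199, 0.2373]
ee_rot: [1.013, 1.323, -1.012]
contact_force: [0.6, 0.5, 0.3]
finger_gap: 0.0917
```

```bash
python3 -c "
from fit import *
move(-.043,-.19,.25);inch()"
```

```text
turn deg [ 8.8  -0.01 -0.02] shift [-0.0127  0.1221  0.3802] tgt [ 0.5541 -0.1152  0.25  ] t 0.8167
tcp chute [-0.2218  0.167 ] 0.2373 F [0.6 0.5 0.3] gap 0.0917 t 0.8167 [0.39 0.1  1.81 0.   1.23 0.12]
```

jog_arm:
  series:
    - [[8.8, 0, 0], [-0.013, 0.122, 0.38], 1]
    - [[8.8, 0, 0], [-0.013, 0.122, 0.38], 1]
    - [[8.8, 0, 0], [-0.013, 0.122, 0.38], 1]
    - [[8.8, 0, 0], [-0.013, 0.122, 0.38], 1]
    - [[8.8, 0, 0], [-0.013, 0.122, 0.38], 1]
    - [[8.8, 0, 0], [-0.013, 0.122, 0.38], 1]
    - [[8.8, 0, 0], [-0.013, 0.122, 0.38], 1]
    - [[8.8, 0, 0], [-0.013, 0.122, 0.38], 1]

```text
time: 1.48
position: [0.5199, -0.0589, 0.2479]
ee_rot: [1.123, 1.262, -1.123]
contact_force: [1.1, 0.8, 0.1]
finger_gap: 0.0922
```

```bash
python3 -c "
from fit import *
move(-.043,-.19,.25);inch()"
```

```text
turn deg [ 0.31 -0.02  0.01] shift [-0.0022  0.0275  0.0599] tgt [ 0.5541 -0.1152  0.25  ] t 1.4833
tcp chute [-0.0708 -0.1302] 0.2479 F [1.1 0.8 0.1] gap 0.0922 t 1.4833 [-0.26  0.32  1.49  0.    1.33 -0.38]
```

jog_arm:
  series:
    - [[0.3, 0, 0], [-0.002, 0.027, 0.06], 1]
    - [[0.3, 0, 0], [-0.002, 0.027, 0.06], 1]
    - [[0.3, 0, 0], [-0.002, 0.027, 0.06], 1]
    - [[0.3, 0, 0], [-0.002, 0.027, 0.06], 1]

```text
time: 1.82
position: [0.553, -0.1142, 0.249]
ee_rot: [1.129, 1.261, -1.129]
contact_force: [0.6, 1.0, -0.2]
finger_gap: 0.0915
```

```bash
python3 -c "
from fit import *
move(-.043,-.19,.25);inch();im=snap('wrist','w1.png')
ch=[[.056,-.245,.110],[-.051,-.230,.141],[-.051,.065,.141],[-.090,-.230,.158],[-.090,.065,.158],[.05,.131,.12],[-.05,.131,.12],[-.056,-.245,.11],[-.05,-.245,.075],[.05,-.245,.075]]
print(proj('wrist',c2w(P0,ch)).round(0).tolist())"
```

```text
turn deg [-0.09 -0.06  0.09] shift [-0.001   0.001   0.0011] tgt [ 0.5541 -0.1152  0.25  ] t 1.8167
tcp chute [-0.044  -0.1889] 0.249 F [ 0.6  1.  -0.2] gap 0.0915 t 1.8167 [-0.34  0.4   1.37  0.    1.37 -0.45]
[[380.0, 253.0], [275.0, 253.0], [272.0, -146.0], [230.0, 261.0], [210.0, -164.0], [413.0, -223.0], [274.0, -227.0], [271.0, 253.0], [278.0, 240.0], [366.0, 240.0]]
```

View pics/w1.png

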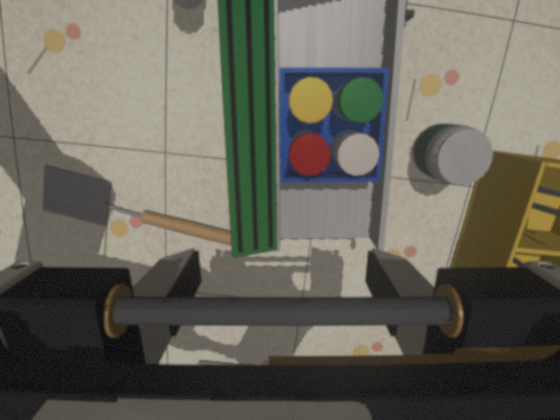

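```bash
python3 -c "
import cv2
a=cv2.imread('pics/w1.png')[0:275,210:430];cv2.imwrite('pics/w1z.png',cv2.resize(a,None,fx=2.18,fy=2.18,interpolation=2))"
```

```text
(no output)
```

View pics/w1z.png

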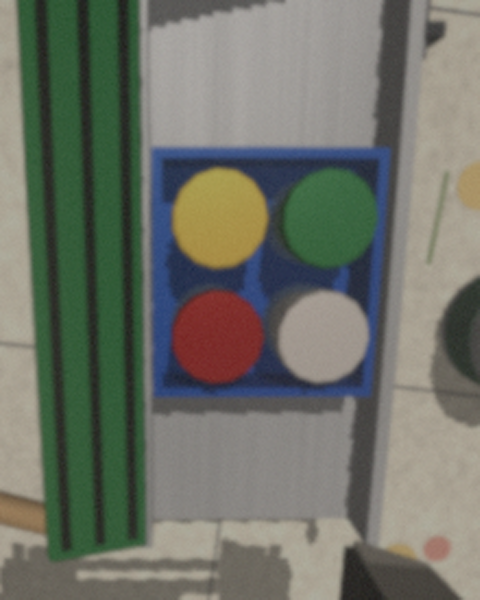

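```bash
python3 - <<'E'
from fit import *
z=lambda l,s,o:(np.array(l,float)+.5)/s-.5+np.array(o)
px=z([[147,545],[50,558],[18,0],[143,0],[430,0],[378,520]],2.18,(210,0))
def f(v):
    p=v[:3]
    X=[[-.051,-.23,.141],[-.09,-.23,.158],[-.09,v[3],.158],[-.051,v[4],.141],[.056,v[5],.11],[.056,v[6],.11]]
    return (proj('wrist',c2w(p,X))-px).ravel()
r=least_squares(f,[*P0,-.05,-.05,-.05,-.2]);print(r.x.round(4),r.fun.reshape(-1,2).round(1))
fl=onz('wrist',z([[250,519]],2.18,(210,0)),.075)
p=r.x[:3]
for p in (r.x[:3],P0):
    c,s=np.cos(p[2]),np.sin(p[2]);R=np.array([[c,-s],[s,c]])
    q=z([[152,148],[391,148],[373,397],[153,397]],2.18,(210,0))
    print('floor end',((fl[:,:2]-p[:2])@R).round(4),'rack',((onz('wrist',q,.113)[:,:2]-p[:2])@R).round(4).tolist())
E
```

```text
[ 0.5773  0.0827  0.1116 -0.0352 -0.0305 -0.0203 -0.2329] [[ 0.1 -1.1]
 [-1.   1.1]
 [ 0.9 -0. ]
 [ 0.4 -0. ]
 [-1.2 -0.1]
 [ 0.6  0.1]]
floor end [[ 0.0007 -0.2466]] rack [[-0.0487, -0.0742], [0.0454, -0.0737], [0.0467, -0.174], [-0.0487, -0.1741]]
floor end [[ 0.0028 -0.2425]] rack [[-0.0468, -0.0701], [0.0473, -0.0695], [0.0487, -0.1698], [-0.0467, -0.17]]
```

```bash
sed -i 's/^P0=.*/P0=np.array([0.577,0.081,0.111])/' fit.py; python3 -c "
from fit import *
move(-.040,-.198,.175);inch()"
```

```text
turn deg [-0.03 -0.07  0.08] shift [0.0743 0.0059 0.0079] tgt [ 0.5592 -0.1202  0.175 ] t 1.8667
tcp chute [-0.0457 -0.1902] 0.2493 F [-0.2  0.6 -0.6] gap 0.0918 t 1.8667 [-0.34  0.4   1.37  0.    1.37 -0.45]
```

jog_arm:
  series:
    - [[0, 0, 0], [0.0, 0.006, 0.008], 0.65]
    - [[0, 0, 0], [0.037, 0.006, 0.008], 0.65]
    - [[0, 0, 0], [0.074, 0.006, 0.008], 0.65]
    - [[0, 0, 0], [0.074, 0.006, 0.008], 0.65]
    - [[0, 0, 0], [0.074, 0.006, 0.008], 0.65]
    - [[0, 0, 0], [0.074, 0.006, 0.008], 0.65]

```text
time: 2.37
position: [0.5609, -0.1203, 0.1781]
ee_rot: [1.127, 1.258, -1.125]
contact_force: [-0.1, 0.1, 0.1]
finger_gap: 0.076
```

```bash
python3 -c "
from fit import *
move(-.040,-.198,.095);inch();snap('wrist','w2.png');snap('side','s2.png')
import cv2
a=cv2.imread('pics/s2.png')[140:290,210:390];cv2.imwrite('pics/s2z.png',cv2.resize(a,None,fx=4,fy=4,interpolation=2))"
```

```text
turn deg [ 0.07  0.06 -0.13] shift [ 0.0831 -0.0019 -0.0004] tgt [ 0.5592 -0.1202  0.095 ] t 2.3667
tcp chute [-0.0383 -0.1983] 0.1781 F [-0.1  0.1  0.1] gap 0.076 t 2.3667 [-0.34  0.47  1.46  0.    1.21 -0.46]
```

View pics/w2.png

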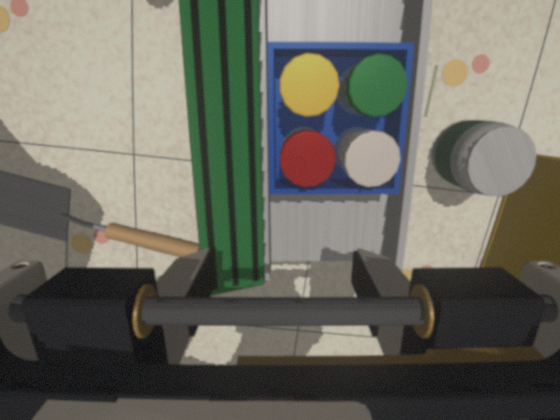

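View pics/s2z.png

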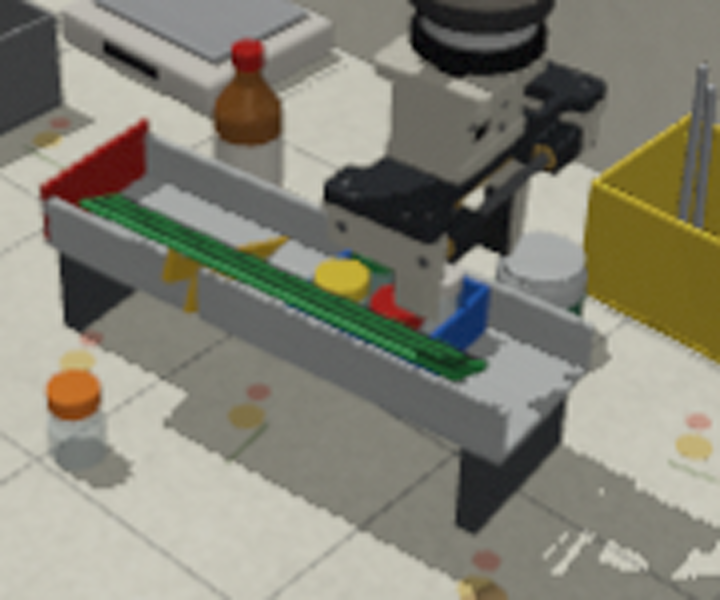

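jog_arm:
  series:
    - [[0, 0, 0], [0.02, 0, 0], 0.65]
    - [[0, 0, 0], [0.035, 0, 0], 0.65]
    - [[0, 0, 0], [0.05, 0, 0], 0.65]
    - [[0, 0, 0], [0.06, 0, 0], 0.65]
    - [[0, 0, 0], [0.07, 0, 0], 0.65]
    - [[0, 0, 0], [0.073, 0, 0], 0.65]

```text
time: 2.97
position: [0.5598, -0.1208, 0.1029]
ee_rot: [1.126, 1.26, -1.127]
contact_force: [-3.8, -1.1, 5.2]
finger_gap: 0.0754
```

```bash
python3 -c "
from fit import *
move(-.040,-.198,.090);inch();snap('side','s3.png');snap('wrist','w3.png')
import cv2
a=cv2.imread('pics/s3.png')[140:290,210:390];cv2.imwrite('pics/s3z.png',cv2.resize(a,None,fx=4,fy=4,interpolation=2))"
```

```text
turn deg [0.03 0.03 0.01] shift [ 0.0129 -0.0006 -0.0007] tgt [ 0.5592 -0.1202  0.09  ] t 2.9667
tcp chute [-0.0394 -0.1987] 0.1029 F [-3.8 -1.1  5.2] gap 0.0754 t 2.9667 [-0.35  0.55  1.56 -0.    1.04 -0.46]
```

View pics/s3z.png

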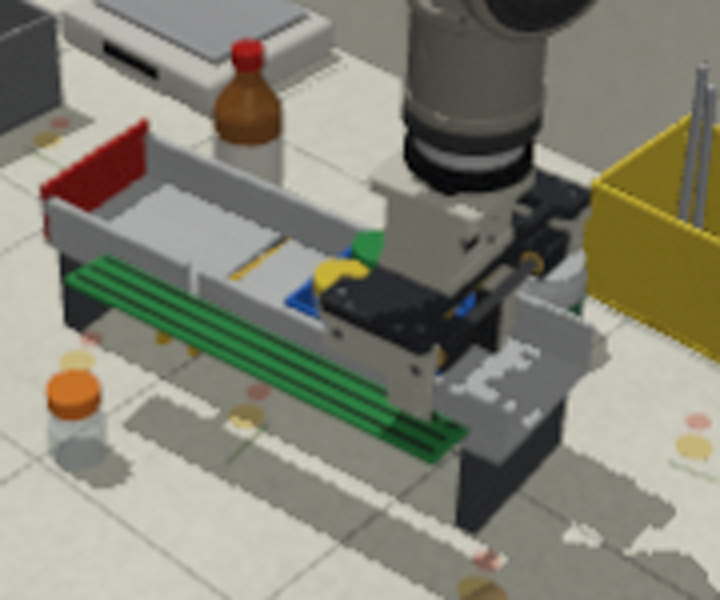

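View pics/w3.png

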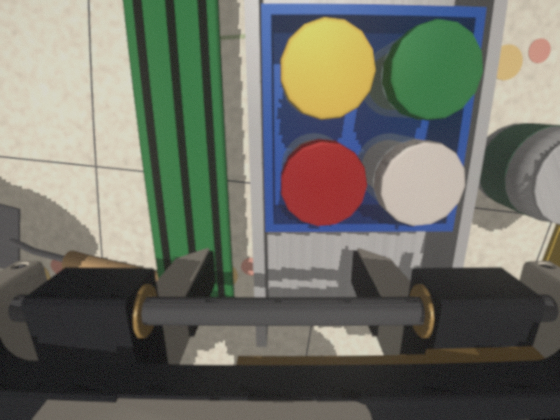

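The bar is mostly down and the fingertip sits on it. The other finger is behind the rack: the rack's rear edge is at row 230 and the fingertip at about (365,250). I'll press to the stop next.

jog_arm:
  series:
    - [[0, 0, 0], [0.006, 0, 0], 0.65]
    - [[0, 0, 0], [0.011, 0, 0], 0.65]
    - [[0, 0, 0], [0.013, 0, 0], 0.65]
    - [[0, 0, 0], [0.013, 0, 0], 0.65]

```text
time: 3.4
position: [0.5599, -0.1208, 0.0903]
ee_rot: [1.127, 1.259, -1.127]
contact_force: [-3.0, -2.1, 5.8]
finger_gap: 0.0754
```

```bash
python3 -c "
from fit import *
move(-.040,-.198,.090);inch()"
```

```text
turn deg [0.01 0.02 0.  ] shift [ 0.0003 -0.0007 -0.0007] tgt [ 0.5592 -0.1202  0.09  ] t 3.4
tcp chute [-0.0393 -0.1987] 0.0903 F [-3.  -2.1  5.8] gap 0.0754 t 3.4 [-0.35  0.57  1.57 -0.    1.01 -0.46]
```

jog_arm:
  series:
    - [[0, 0, 0], [0.001, 0, -0.004], 0.65]
    - [[0, 0, 0], [0.001, 0, -0.008], 0.65]
    - [[0, 0, 0], [0.001, 0, -0.012], 0.65]
    - [[0, 0, 0], [0.001, 0, -0.016], 0.65]
    - [[0, 0, 0], [0.001, 0, -0.02], 0.65]
    - [[0, 0, 0], [0.001, 0, -0.025], 0.65]
    - [[0, 0, 0], [0.001, 0, -0.03], 0.65]
    - [[0, 0, 0], [0.001, 0, -0.035], 0.65]

```text
time: 4.07
position: [0.5581, -0.0873, 0.0904]
ee_rot: [1.127, 1.254, -1.125]
contact_force: [1.2, -7.0, 5.1]
finger_gap: 0.0755
```

```bash
python3 -c "
from fit import *
move(-.040,-.1,.0895);inch();snap('wrist','w4.png');inch()"
```

```text
turn deg [-0.    0.2  -0.27] shift [ 0.0006 -0.0026 -0.0652] tgt [ 0.5483 -0.0228  0.0895] t 4.0667
tcp chute [-0.0374 -0.1652] 0.0904 F [ 1.2 -7.   5.1] gap 0.0755 t 4.0667 [-0.29  0.55  1.6  -0.    0.99 -0.4 ]
tcp chute [-0.0375 -0.1642] 0.0903 F [ 1.4 -5.8  4.5] gap 0.0757 t 4.1167 [-0.29  0.55  1.6  -0.    0.99 -0.4 ]
```

View pics/w4.png

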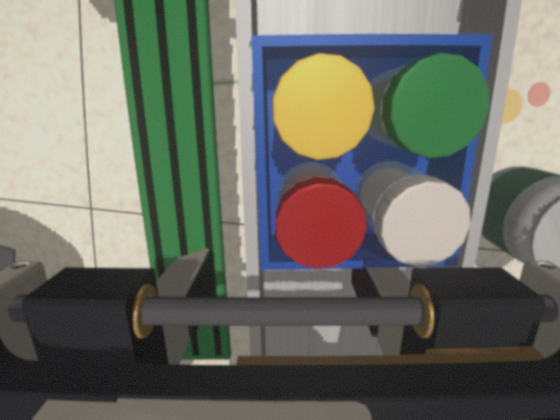

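jog_arm:
  series:
    - [[0, 0, 0], [0.0005, 0, -0.006], 0.65]
    - [[0, 0, 0], [0.0005, -0.001, -0.012], 0.65]
    - [[0, 0, 0], [0.0005, -0.001, -0.018], 0.65]
    - [[0, 0, 0], [0.0005, -0.001, -0.024], 0.65]
    - [[0, 0, 0], [0.0005, -0.001, -0.03], 0.65]
    - [[0, 0, 0], [0.0005, -0.001, -0.036], 0.65]
    - [[0, 0, 0], [0.0005, -0.001, -0.042], 0.65]
    - [[0, 0, 0], [0.0005, -0.001, -0.048], 0.65]

```text
time: 4.78
position: [0.5522, -0.04, 0.0903]
ee_rot: [1.127, 1.253, -1.124]
contact_force: [1.4, -8.2, 7.4]
finger_gap: 0.0757
```

```bash
python3 -c "
from fit import *
move(-.039,-.05,.0895);inch();snap('side','s5.png');snap('wrist','w5.png')
import cv2
a=cv2.imread('pics/s5.png')[140:290,210:390];cv2.imwrite('pics/s5z.png',cv2.resize(a,None,fx=4,fy=4,interpolation=2))"
```

```text
turn deg [ 0.01  0.23 -0.33] shift [ 0.0005 -0.001  -0.0675] tgt [0.5438 0.027  0.0895] t 4.7833
tcp chute [-0.038  -0.1175] 0.0903 F [ 1.4 -8.2  7.4] gap 0.0757 t 4.7833 [-0.21  0.53  1.63 -0.    0.97 -0.32]
```

View pics/s5z.png

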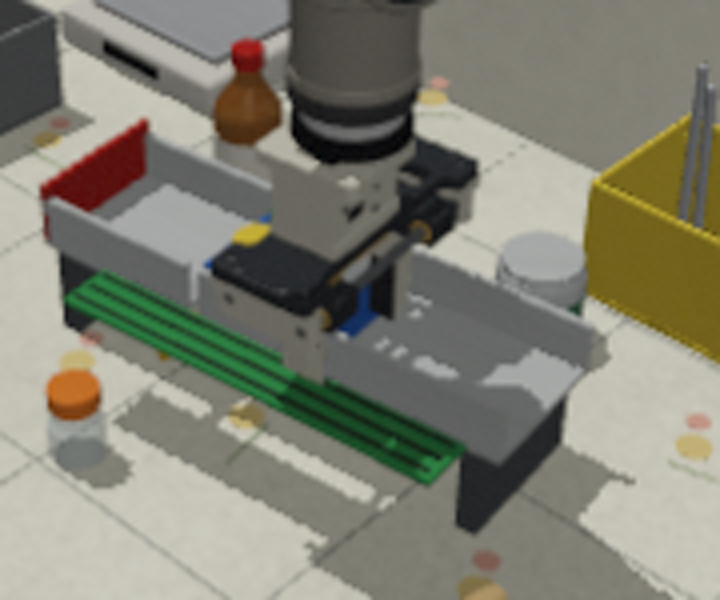

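View pics/w5.png

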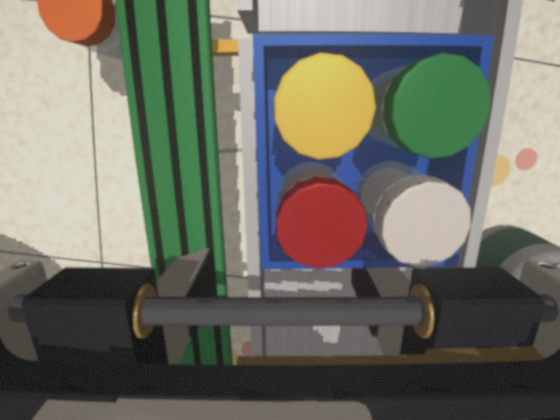

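jog_arm:
  series:
    - [[0, 0, 0], [0.0005, 0, -0.006], 0.65]
    - [[0, 0, 0], [0.0005, -0.001, -0.012], 0.65]
    - [[0, 0, 0], [0.0005, -0.001, -0.018], 0.65]
    - [[0, 0, 0], [0.0005, -0.001, -0.024], 0.65]
    - [[0, 0, 0], [0.0005, -0.001, -0.03], 0.65]
    - [[0, 0, 0], [0.0005, -0.001, -0.036], 0.65]
    - [[0, 0, 0], [0.0005, -0.001, -0.042], 0.65]
    - [[0, 0, 0], [0.0005, -0.001, -0.048], 0.65]

```text
time: 5.55
position: [0.5463, 0.0074, 0.0902]
ee_rot: [1.127, 1.252, -1.124]
contact_force: [2.3, -11.0, 10.3]
finger_gap: 0.0754
```

```bash
python3 -c "
from fit import *
move(-.039,0,.0895);inch();snap('wrist','w6.png')"
```

```text
turn deg [ 0.02  0.25 -0.38] shift [ 0.0004 -0.0003 -0.0698] tgt [0.5382 0.0767 0.0895] t 5.55
tcp chute [-0.0386 -0.0698] 0.0902 F [  2.3 -11.   10.3] gap 0.0754 t 5.55 [-0.13  0.52  1.65 -0.    0.96 -0.23]
```

View pics/w6.png

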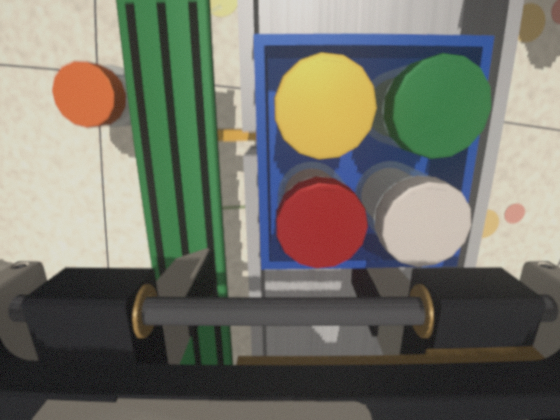

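jog_arm:
  series:
    - [[0, 0, 0], [0, 0, -0.006], 0.65]
    - [[0, 0, 0], [0, 0, -0.012], 0.65]
    - [[0, 0, 0], [0, 0, -0.018], 0.65]
    - [[0, 0, 0], [0, 0, -0.024], 0.65]
    - [[0, 0, 0], [0, 0, -0.03], 0.65]
    - [[0, 0, 0], [0, 0, -0.036], 0.65]
    - [[0, 0, 0], [0, 0, -0.042], 0.65]
    - [[0, 0, 0], [0, 0, -0.048], 0.65]

```text
time: 6.27
position: [0.541, 0.0553, 0.0902]
ee_rot: [1.128, 1.252, -1.124]
contact_force: [2.1, -10.2, 10.8]
finger_gap: 0.0758
```

```bash
python3 -c "
from fit import *
move(-.039,0.02,.0895);inch();snap('wrist','w7.png')"
```

```text
turn deg [ 0.02  0.22 -0.38] shift [ 0.0005 -0.0003 -0.0416] tgt [0.536  0.0966 0.0895] t 6.2667
tcp chute [-0.0386 -0.0216] 0.0902 F [  2.1 -10.2  10.8] gap 0.0758 t 6.2667 [-0.04  0.52  1.66 -0.    0.96 -0.15]
```

View pics/w7.png

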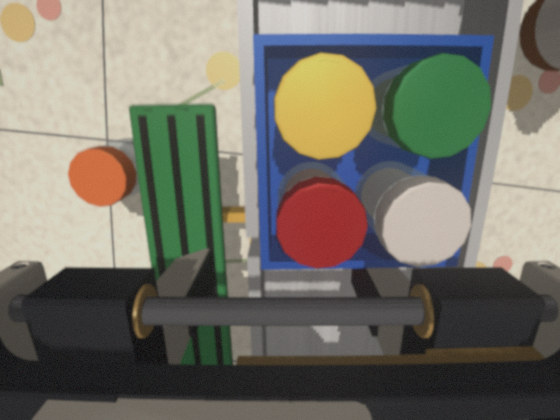

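jog_arm:
  series:
    - [[0, 0, 0], [0, 0, -0.006], 0.65]
    - [[0, 0, 0], [0, 0, -0.012], 0.65]
    - [[0, 0, 0], [0, 0, -0.018], 0.65]
    - [[0, 0, 0], [0, 0, -0.024], 0.65]
    - [[0, 0, 0], [0, 0, -0.029], 0.65]
    - [[0, 0, 0], [0, 0, -0.033], 0.65]
    - [[0, 0, 0], [0, 0, -0.036], 0.65]
    - [[0, 0, 0], [0, 0, -0.038], 0.65]

```text
time: 6.98
position: [0.5367, 0.0932, 0.0902]
ee_rot: [1.128, 1.253, -1.123]
contact_force: [2.3, -10.8, 11.7]
finger_gap: 0.0758
```

```bash
python3 -c "
from fit import *
move(-.039,0.022,.0895);inch();snap('wrist','w8.png')"
```

```text
turn deg [ 0.03  0.19 -0.36] shift [ 0.0007 -0.0003 -0.0054] tgt [0.5358 0.0985 0.0895] t 6.9833
tcp chute [-0.0388  0.0166] 0.0902 F [  2.3 -10.8  11.7] gap 0.0758 t 6.9833 [ 0.03  0.52  1.66 -0.    0.96 -0.08]
```

View pics/w8.png

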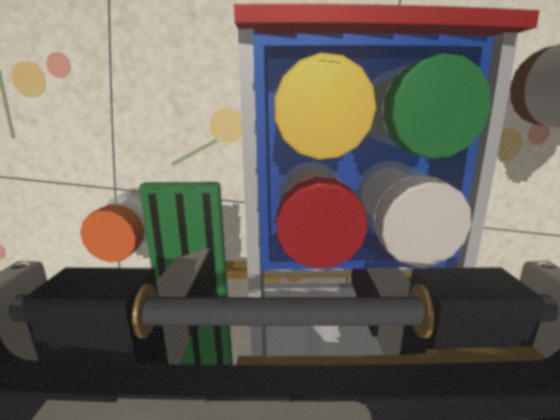

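jog_arm:
  series:
    - [[0, 0, 0], [0, 0, -0.0015], 0.65]
    - [[0, 0, 0], [0, 0, -0.003], 0.65]
    - [[0, 0, 0], [0, 0, -0.0045], 0.65]
    - [[0, 0, 0], [0, 0, -0.0045], 0.65]

```text
time: 7.37
position: [0.5364, 0.0951, 0.0902]
ee_rot: [1.126, 1.25, -1.126]
contact_force: [1.9, -21.8, 11.0]
finger_gap: 0.0756
```

```bash
python3 -c "
from fit import *
inch();snap('wrist','w9.png')"
```

```text
tcp chute [-0.0388  0.0185] 0.0902 F [  1.9 -21.8  11. ] gap 0.0756 t 7.3667 [ 0.04  0.52  1.65 -0.01  0.96 -0.07]
```

View pics/w9.png

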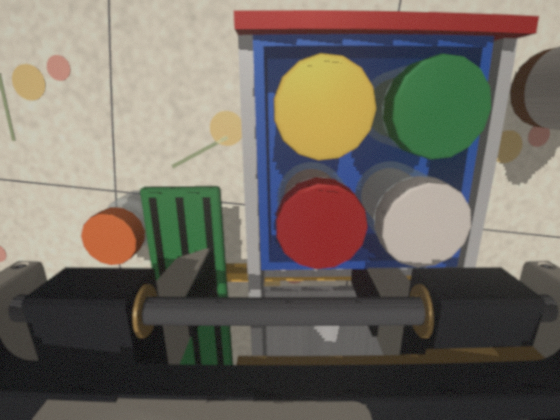

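jog_arm:
  series:
    - [[0, 0, 0], [0, 0, 0.002], 0.65]
    - [[0, 0, 0], [0, 0, 0.0035], 0.65]
    - [[0, 0, 0], [0, 0, 0.0035], 0.65]
    - [[0, 0, 0], [-0.006, 0, 0.0035], 0.65]
    - [[0, 0, 0], [-0.014, 0, 0.0035], 0.65]
    - [[0, 0, 0], [-0.024, 0, 0.0035], 0.65]
    - [[0, 0, 0], [-0.036, 0, 0.0035], 0.65]
    - [[0, 0, 0], [-0.05, 0, 0.0035], 0.65]

```text
time: 8.08
position: [0.5345, 0.0959, 0.1385]
ee_rot: [1.129, 1.259, -1.126]
contact_force: [1.5, 0.9, 0.6]
finger_gap: 0.0757
```

```bash
python3 -c "
from fit import *
inch()"
```

```text
tcp chute [-0.0406  0.0196] 0.1385 F [1.5 0.9 0.6] gap 0.0757 t 8.0833 [ 0.04  0.46  1.6   0.    1.08 -0.07]
```

jog_arm:
  series:
    - [[0, 0, 0], [-0.015, 0, 0], 0.65]
    - [[0, 0, 0], [-0.03, 0, 0], 0.65]
    - [[0, 0, 0], [-0.06, 0, 0], 0.65]
    - [[0, 0, 0], [-0.09, 0, 0], 0.65]
    - [[0, 0, 0], [-0.12, 0, 0], 0.65]
    - [[0, 0, 0], [-0.12, 0, 0], 0.65]
    - [[0, 0, 0], [-0.12, 0, 0], 0.65]

```text
time: 8.67
position: [0.5347, 0.0963, 0.2597]
ee_rot: [1.129, 1.257, -1.123]
contact_force: [-0.0, 0.3, -1.0]
finger_gap: 0.0758
```

```bash
python3 -c "
from fit import *
inch();snap('side','s10.png');snap('wrist','w10.png')
import cv2
a=cv2.imread('pics/s10.png')[140:290,210:390];cv2.imwrite('pics/s10z.png',cv2.resize(a,None,fx=4,fy=4,interpolation=2))
print(proj('wrist',c2w(P0,[[-.047,.031,.113],[.047,.031,.113],[-.047,.131,.113],[.047,.131,.113],[-.05,.131,.12],[.05,.131,.12]])).round(0).tolist())"
```

```text
tcp chute [-0.0403  0.0199] 0.2597 F [-0.   0.3 -1. ] gap 0.0758 t 8.6667 [ 0.04  0.35  1.42  0.    1.37 -0.07]
[[277.0, 187.0], [374.0, 187.0], [277.0, 76.0], [382.0, 77.0], [273.0, 76.0], [388.0, 76.0]]
```

View pics/s10z.png

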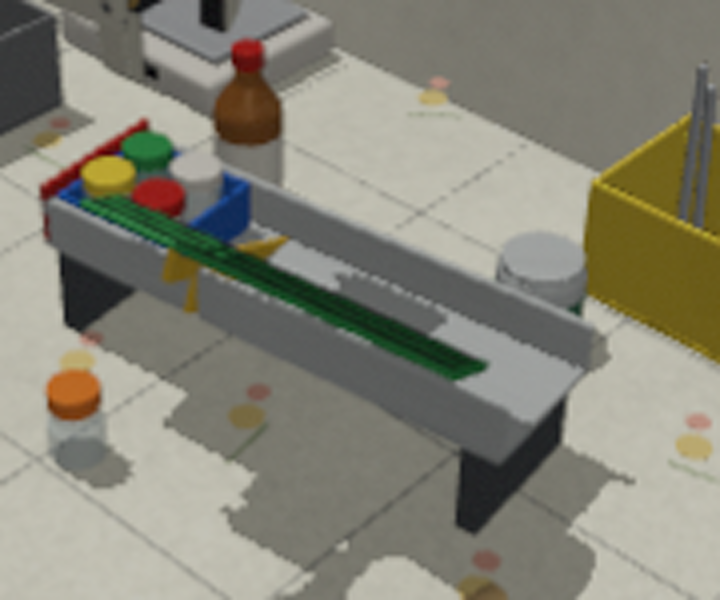

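View pics/w10.png

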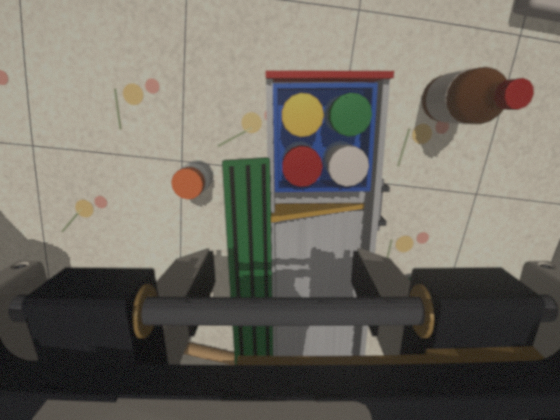

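```bash
python3 -c "
import cv2
a=cv2.imread('pics/w10.png')[60:225,255:405];cv2.imwrite('pics/w10z.png',cv2.resize(a,None,fx=3.6,fy=3.6,interpolation=2))"
```

```text
(no output)
```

View pics/w10z.png

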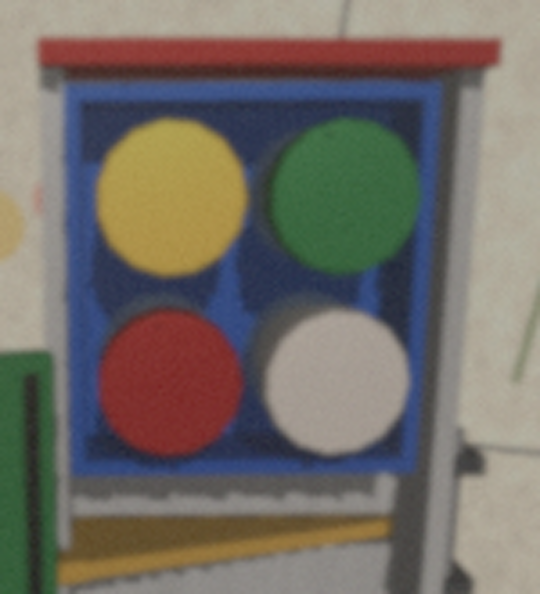

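```bash
python3 - <<'E'
from fit import *
z=lambda l:(np.array(l,float)+.5)/3.6-.5+np.array((255,60))
p=P0;c,s=np.cos(p[2]),np.sin(p[2]);R=np.array([[c,-s],[s,c]])
g=lambda l,h:((onz('wrist',z(l),h)[:,:2]-p[:2])@R).round(4).tolist()
print('stop',g([[60,67],[480,67]],.12),'rack front',g([[65,83],[441,83]],.113),'rear',g([[72,473],[416,473]],.113))
print('gate leaf low/high edges',g([[60,580],[390,530]],.1),robot.get_state()['time'])
E
```

```text
stop [[-0.0514, 0.1289], [0.0498, 0.1294]] rack front [[-0.0504, 0.1258], [0.0426, 0.1262]] rear [[-0.0494, 0.0266], [0.0441, 0.0268]]
gate leaf low/high edges [[-0.0535, -0.0087], [0.0416, 0.0066]] 8.7667
```

```bash
python3 -c "
import cv2,numpy as np
a=[cv2.resize(cv2.imread(f'pics/w{i}.png')[5:75,230:540],None,fx=2.5,fy=2.5,interpolation=2) for i in (8,9)]
cv2.imwrite('pics/w89.png',np.vstack(a))
from fit import *
"
```

```text
(no output)
```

View pics/w89.png

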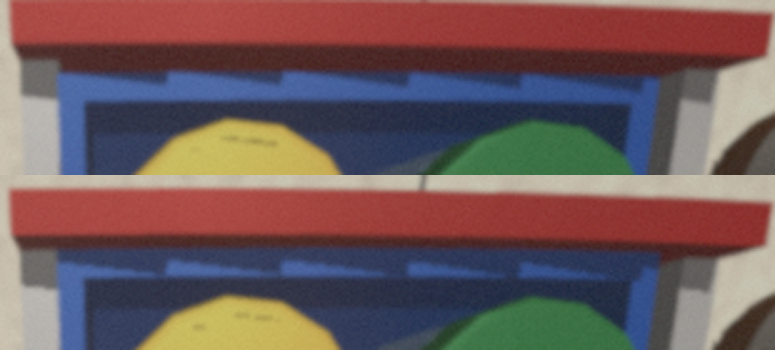

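```bash
python3 - <<'E'
from fit import *
import cv2
# gap in w9 using recorded pose: wrist cam fixed in tool; rebuild extrinsics
st=robot.get_state();P=robot.camera_params('wrist')
T=Ro.from_rotvec(st['ee_rot']).as_matrix();Rw=np.array(P['R']);C=-Rw.T@np.array(P['t'])
ct=T.T@(C-st['position']);RT=Rw@T
p=P0;c,s=np.cos(p[2]),np.sin(p[2]);R=np.array([[c,-s],[s,c]])
for nm,pos,rv,rows in (('w8',[.5367,.0932,.0902],[1.128,1.253,-1.123],(44,71,45,74)),('w9',[.5364,.0951,.0902],[1.126,1.25,-1.126],(60,73,61,74))):
    T9=Ro.from_rotvec(rv).as_matrix();R9=RT@T9.T;C9=np.array(pos)+T9@ct
    Q=dict(P);Q['R']=R9;Q['t']=-R9@C9
    z=lambda l:(np.array(l,float)+.5)/2.5-.5+np.array((230,5))
    for px,h in ((z([[380,rows[0]]]),.12),(z([[360,rows[1]]]),.113)):
        cc,d=ray('wrist',px,Q);w=cc+d*((h-cc[2])/d[:,2])[:,None]
        print(nm,h,((w[:,:2]-p[:2])@R).round(4))
# column profile w10
im=cv2.imread('pics/w10.png').astype(int)
for r in range(70,88): print(r,im[r,300:350].mean(0).round(0))
E
```

```text
w8 0.12 [[-0.0026  0.1301]]
w8 0.113 [[-0.0034  0.128 ]]
w9 0.12 [[-0.0025  0.1299]]
w9 0.113 [[-0.0034  0.1296]]
70 [113. 124. 157.]
71 [ 78.  85. 146.]
72 [ 58.  63. 141.]
73 [ 55.  60. 141.]
74 [ 54.  59. 140.]
75 [ 54.  59. 139.]
76 [ 52.  57. 133.]
77 [ 48.  52. 115.]
78 [42. 47. 91.]
79 [39. 43. 74.]
80 [42. 45. 71.]
81 [62. 59. 75.]
82 [95. 76. 78.]
83 [123.  84.  71.]
84 [134.  85.  64.]
85 [135.  84.  63.]
86 [130.  82.  61.]
87 [113.  72.  55.]
```

jog_arm:
  series:
    - [[0, 0, 0], [0.02, 0.02, 0], 0.65]
    - [[0, 0, 0], [0.04, 0.03, -0.005], 0.65]
    - [[0, 0, 0], [0.06, 0.04, -0.01], 0.65]
    - [[0, 0, 0], [0.07, 0.04, -0.01], 0.65]
    - [[0, 0, 0], [0.07, 0.04, -0.01], 0.65]
    - [[0, 0, 0], [0.07, 0.04, -0.01], 0.65]

```text
time: 9.27
position: [0.5715, 0.1101, 0.1871]
ee_rot: [1.126, 1.262, -1.129]
contact_force: [-0.2, 0.6, 0.3]
finger_gap: 0.0759
```

```bash
python3 -c "
from fit import *
inch();im=snap('wrist','w11.png')
import cv2
a=cv2.imread('pics/w11.png')[0:260,150:420];cv2.imwrite('pics/w11z.png',cv2.resize(a,None,fx=2.3,fy=2.3,interpolation=2))"
```

```text
tcp chute [-0.0022  0.0295] 0.1871 F [-0.2  0.6  0.3] gap 0.0759 t 9.2667 [ 0.06  0.48  1.42  0.    1.24 -0.05]
```

View pics/w11z.png

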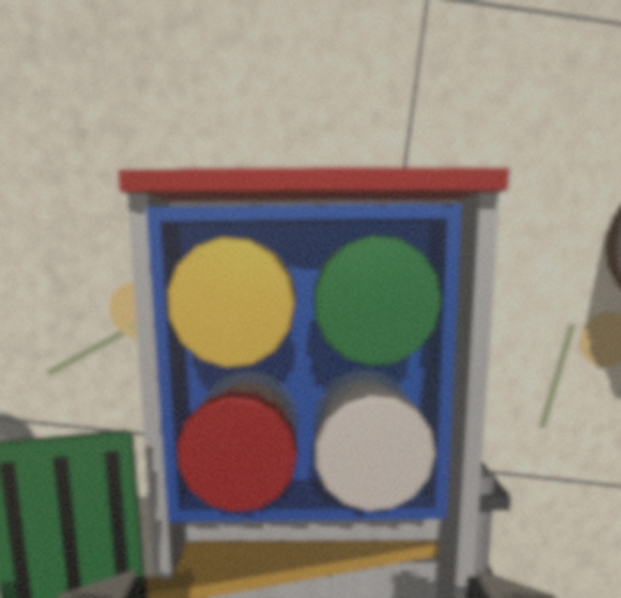

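```bash
python3 - <<'E'
from fit import *
z=lambda l:(np.array(l,float)+.5)/2.3-.5+np.array((150,0))
p=P0;c,s=np.cos(p[2]),np.sin(p[2]);R=np.array([[c,-s],[s,c]])
g=lambda l,h:((onz('wrist',z(l),h)[:,:2]-p[:2])@R).round(4).tolist()
print('stop',g([[140,191],[480,191]],.12),'rack front',g([[150,206],[460,204]],.113),'rear',g([[170,522],[444,518]],.113))
print('rear caps',g([[237,393],[237,511],[375,393],[375,511]],.131))
E
```

```text
stop [[-0.0492, 0.1296], [0.0493, 0.1297]] rack front [[-0.048, 0.1259], [0.0451, 0.1265]] rear [[-0.0473, 0.0247], [0.0457, 0.0262]]
rear caps [[-0.0216, 0.0723], [-0.0226, 0.0352], [0.0194, 0.0723], [0.0204, 0.0352]]
```

jog_arm:
  series:
    - [[0, 0, 0], [0, 0.001, 0.019], -0.35]
    - [[0, 0, 0], [0, 0.001, 0.019], -0.35]
    - [[0, 0, 0], [0, 0.001, 0.019], -0.35]
    - [[0, 0, 0], [0.02, 0.001, 0.019], -0.35]
    - [[0, 0, 0], [0.04, 0.001, 0.019], -0.35]
    - [[0, 0, 0], [0.058, 0.001, 0.019], -0.35]
    - [[0, 0, 0], [0.067, 0.001, 0.019], -0.35]
    - [[0, 0, 0], [0.067, 0.001, 0.019], -0.35]

```text
time: 9.98
position: [0.5743, 0.0918, 0.1196]
ee_rot: [1.126, 1.262, -1.129]
contact_force: [-0.0, -0.7, 0.8]
finger_gap: 0.0306
```

```bash
python3 -c "
from fit import *
inch();im=snap('wrist','w12.png')"
```

```text
tcp chute [-0.0014  0.0111] 0.1196 F [-0.  -0.7  0.8] gap 0.0306 t 9.9833 [ 0.03  0.55  1.51  0.    1.09 -0.08]
```

View pics/w12.png

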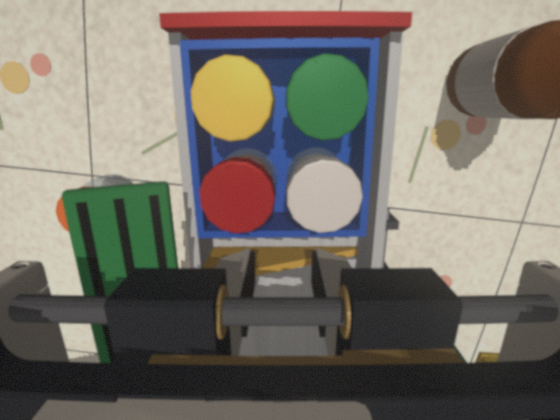

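jog_arm:
  series:
    - [[0, 0, 0], [0, 0, -0.004], -0.35]
    - [[0, 0, 0], [0, 0, -0.008], -0.35]
    - [[0, 0, 0], [0, 0, -0.011], -0.35]
    - [[0, 0, 0], [0, 0, -0.0125], -0.35]
    - [[0, 0, 0], [0, 0, -0.0135], -0.35]
    - [[0, 0, 0], [0, 0, -0.0145], -0.35]

```text
time: 10.53
position: [0.5744, 0.1052, 0.1219]
ee_rot: [1.126, 1.258, -1.126]
contact_force: [-0.6, -5.6, 3.8]
finger_gap: 0.0297
```

```bash
python3 -c "
from fit import *
inch();im=snap('wrist','w13.png')"
```

```text
tcp chute [0.0001 0.0243] 0.1219 F [-0.6 -5.6  3.8] gap 0.0297 t 10.5333 [ 0.05  0.55  1.5  -0.    1.09 -0.06]
```

View pics/w13.png

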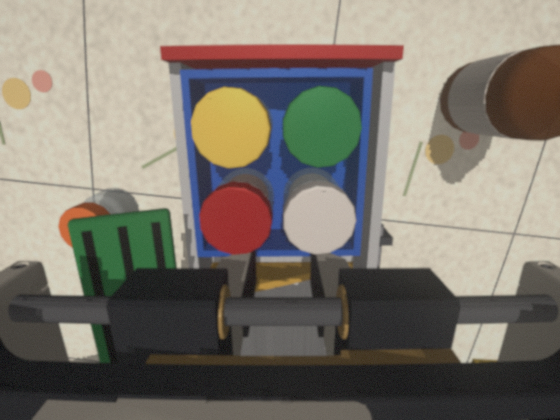

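jog_arm:
  series:
    - [[0, 0, 0], [0, 0, -0.001], -0.35]
    - [[0, 0, 0], [0, 0, -0.002], -0.35]
    - [[0, 0, 0], [0, 0, -0.003], -0.35]
    - [[0, 0, 0], [0, 0, -0.003], -0.35]

```text
time: 10.92
position: [0.5741, 0.108, 0.1217]
ee_rot: [1.127, 1.258, -1.127]
contact_force: [0.2, -4.2, 3.3]
finger_gap: 0.0299
```

```bash
python3 -c "
from fit import *
inch();im=snap('wrist','w14.png')"
```

```text
tcp chute [0.0002 0.0272] 0.1217 F [ 0.2 -4.2  3.3] gap 0.0299 t 10.9167 [ 0.06  0.55  1.5  -0.    1.09 -0.05]
```

View pics/w14.png

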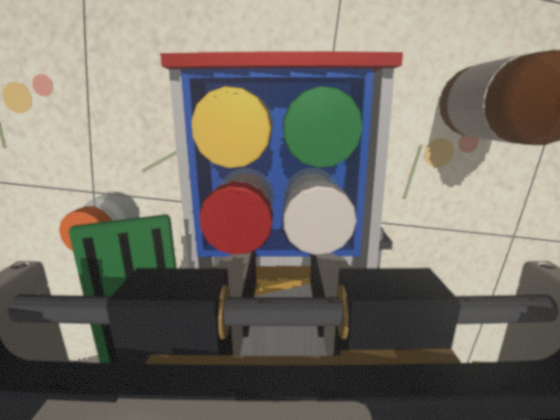

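jog_arm:
  series:
    - [[0, 0, 0], [0, 0, -0.001], -0.35]
    - [[0, 0, 0], [0, 0, -0.001], -0.35]

```text
time: 11.13
position: [0.5743, 0.1086, 0.1217]
ee_rot: [1.127, 1.257, -1.127]
contact_force: [0.5, -6.4, 4.2]
finger_gap: 0.0296
```

```bash
python3 -c "
from fit import *
inch();im=snap('wrist','w15.png')
import cv2
a=cv2.imread('pics/w15.png')[40:100,150:420];cv2.imwrite('pics/w15z.png',cv2.resize(a,None,fx=2.9,fy=2.9,interpolation=2))"
```

```text
tcp chute [0.0003 0.0277] 0.1217 F [ 0.5 -6.4  4.2] gap 0.0296 t 11.1333 [ 0.06  0.55  1.5  -0.    1.09 -0.05]
```

View pics/w15z.png

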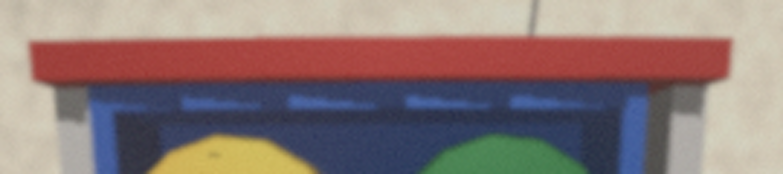

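jog_arm:
  series:
    - [[0, 0, 0], [-0.0015, 0, 0.0004], -0.35]
    - [[0, 0, 0], [-0.003, 0, 0.0008], -0.35]
    - [[0, 0, 0], [-0.004, 0, 0.0015], -0.35]
    - [[0, 0, 0], [-0.0045, 0, 0.003], -0.35]
    - [[0, 0, 0], [-0.005, 0, 0.006], -0.35]

```text
time: 11.6
position: [0.5739, 0.1046, 0.126]
ee_rot: [1.127, 1.261, -1.126]
contact_force: [-0.2, 0.3, 0.2]
finger_gap: 0.0299
```

```bash
python3 -c "
from fit import *
inch();im=snap('wrist','w16.png')
import cv2
a=cv2.imread('pics/w16.png')[20:260,150:420];cv2.imwrite('pics/w16z.png',cv2.resize(a,None,fx=2.4,fy=2.4,interpolation=2))"
```

```text
tcp chute [-0.0005  0.0238] 0.126 F [-0.2  0.3  0.2] gap 0.0299 t 11.6 [ 0.05  0.54  1.5   0.    1.1  -0.06]
```

View pics/w16z.png

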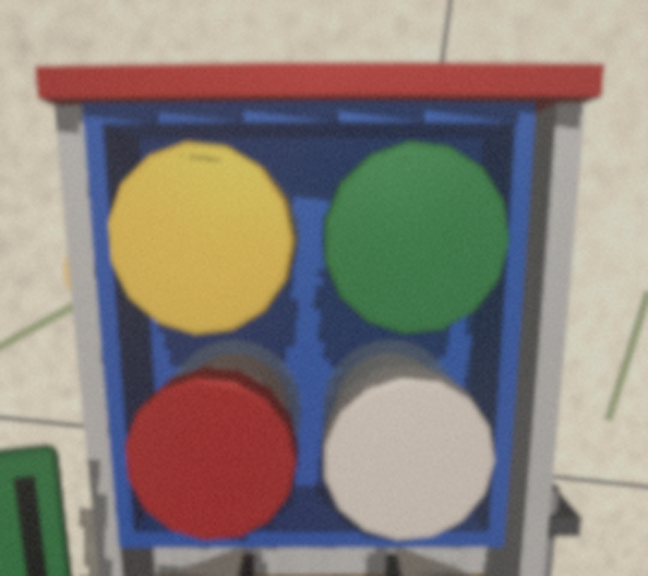

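The rack is home with no visible gap at the stop, and nothing is in contact. Retracting upward now.

jog_arm:
  series:
    - [[0, 0, 0], [-0.004, 0, 0.005], -0.35]
    - [[0, 0, 0], [-0.02, 0, 0.008], -0.35]
    - [[0, 0, 0], [-0.05, 0, 0.008], -0.35]
    - [[0, 0, 0], [-0.08, 0, 0.008], -0.35]
    - [[0, 0, 0], [-0.11, 0, 0.0], -0.35]
    - [[0, 0, 0], [-0.12, 0, -0.01], -0.35]
    - [[0, 0, 0], [-0.12, 0, -0.01], -0.35]
    - [[0, 0, 0], [-0.12, 0, -0.01], -0.35]

```text
time: 12.32
position: [0.5727, 0.1142, 0.2456]
ee_rot: [1.126, 1.26, -1.126]
contact_force: [-0.4, -0.1, -0.7]
finger_gap: 0.0299
```

```bash
python3 -c "
from fit import *
inch();im=snap('wrist','w17.png');snap('side','s17.png');snap('top','t17.png')
import cv2
a=cv2.imread('pics/w17.png')[40:250,200:430];cv2.imwrite('pics/w17z.png',cv2.resize(a,None,fx=2.8,fy=2.8,interpolation=2))
a=cv2.imread('pics/s17.png')[140:290,210:390];cv2.imwrite('pics/s17z.png',cv2.resize(a,None,fx=4,fy=4,interpolation=2))"
```

```text
tcp chute [-0.0006  0.0335] 0.2456 F [-0.4 -0.1 -0.7] gap 0.0299 t 12.3167 [ 0.07  0.44  1.32  0.    1.38 -0.05]
```

View pics/w17z.png

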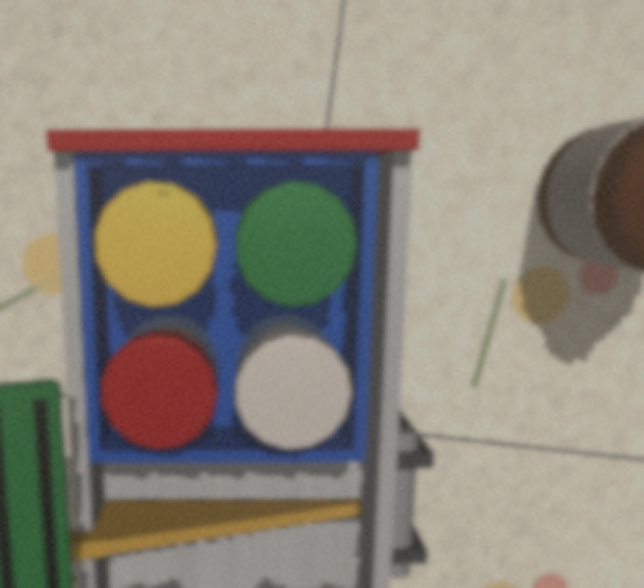

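View pics/s17z.png

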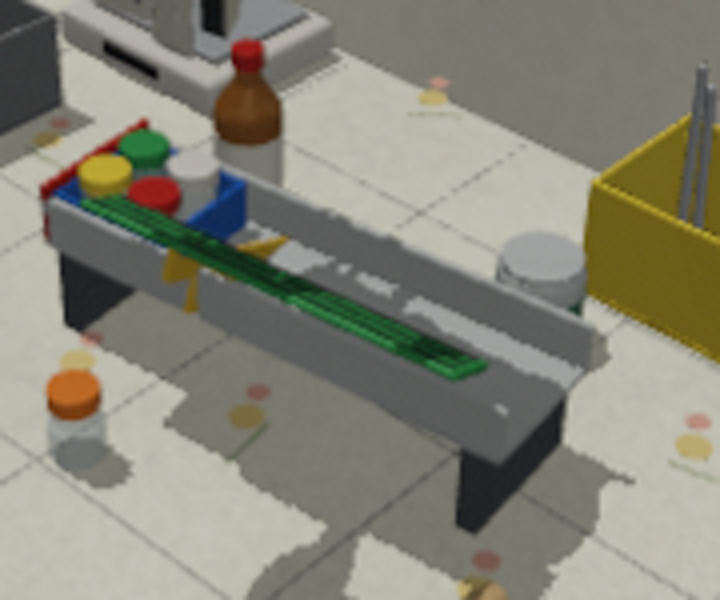

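View pics/t17.png

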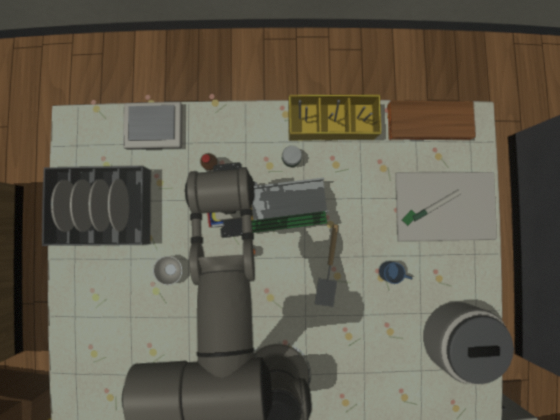

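The rack now sits flush against the red stop, with no floor strip visible between them. The gate and bar are back up, and nothing else has moved. Handing in.

```bash
python3 -c "
from fit import *
print(robot.close_job());inch()"
```

```text
the job is handed in; nothing more can be done
None
the job is handed in; nothing more can be done
```

I pressed the treadle to its stop with one finger and pushed the rack past the gate to the end stop with the other. I then backed off and let the gate spring up behind it. The job was handed in just after 12.3 s; no verdict was reported.

- **What disagreed:** after the first release, the wrist view showed the rack about 3 mm short of the stop. I hadn't expected that: the push force had jumped to about 22 N and the camera showed a gap of only 0.3 mm. I don't know why it slid back, though the sudden unloading is my guess.
- **Correction:** with the gate already shut, I nudged the rack home again by pushing on its rear jar caps from above the gate, with about 6 N. During this nudge I read 3 to 4 N upward on the tool, and I didn't find what it was touching. The reading went back to zero after I backed off.
- **Last checks:**
  - The rack looked flush with the stop and level.
  - The gate and bar were fully up by eye; I did not measure the joint.
  - The measured force on the tool was near zero.
  - The bystanders in view looked unmoved; the arm hid part of the top view.

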